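# Pack a relief parcel: tins below, tea on top, shampoo apart, look-alikes left

### The arm

A 6-joint arm with a two-finger parallel gripper is mounted at the origin on the work surface. World frame = base frame: x ahead of the robot, y to its left, z up, the work surface at z = 0. Lengths are in m, angles in rad, forces in N, time in s.
With the tool pointing down it reaches from about 0.35 to 0.775 m from the base axis. Payload 7.3 kg.
Tool frame: the origin (TCP) lies midway between the tips of the shut fingers; the grasp point (between the pads) lies 19 mm behind it (robot.grasp_offset is the z of the grasp point in the tool frame, in m); z points along the fingers, y is the direction in which the jaws open and shut (so a half turn about z gives the same grasp; the last joint's range is limited). The gripper opens to 92 mm and grips with 3 to 60 N. Pads are 19 mm wide; open, the fingers measure 130 mm over their backs; the gripper's body (75 mm by 190 mm) begins 47 mm behind the grasp point.
Start: joints at [1.147, 0.342, 1.524, -0, 1.275, -0.146], TCP at [0.144, 0.505, 0.227] pointing down, gripper open.
Joint ranges: [-2.53, 2.53], [-0.77, 2.02], [0.04, 2.7], [-1, 4.14], [0.28, 2.66], [-3.11, 3.11]. Speed limits (rad/s): [2.57, 2.57, 3.14, 3.14, 3.14, 3.14].

### API

Orientations are given as [roll, pitch, yaw] about the fixed x, y, z axes, in that order (R = Rz(yaw) Ry(pitch) Rx(roll)).
In Python, from cell import observe, imaging, workorder, robot gives the robot as it stands. The module is installed in compiled form; this text tells all that it offers.
- The arm moves only by the tool send_rows, never from a script. Its argument "series" is a list of rows, each a list of 7 numbers: the shift along the tool's x, y, z in m, then the turn, a rotation vector about the tool's x, y, z in rad, then the closure, from 0 (fully open) to 1 (shut). A call has 1 to 5 rows; each row shifts and turns the commanded pose from where the row before left it, along the tool's axes as they then stand; what a row does not reach is not made up. A row lasts 1/12 s, in which the tool goes at most 41.7 mm and 7.16 degrees, less where a joint would pass 70% of its speed; a pose out of reach is approached as far as the arm can. A call is refused whole if a number of a shift passes 0.0417 or a number of a turn 0.125, either way. A call with a gripper value outside its range is refused whole. The fingers move at their own pace and stop on an object; "newtons" is the grip in N (left out, the last holds). Time passes only in rows, so rows that do not move let the fingers close. It gives the time, the measured TCP pose, the force and the opening at its end, in the units of the state.
- observe(): the state, without advancing time (a new reading comes with each control period).
- imaging.read_camera(name): name is "scene" or "top"; returns a dict with "color" (420x560x3 uint8, red, green, blue), "range_z" (420x560 float32, m along the optical axis (not along the pixel's ray), 0 where there is no reading), "vfov" (degrees; the focal length in pixels is half the picture's height over the tangent of half this angle, whatever the lens; pixels are square), "cx", "cy" (the principal point, pixels), "T" (4x4, takes a point from camera to world coordinates). Camera axes: x right, y down, z forward; pixel columns grow to the right and rows downward; lengths in m; the calibration is good to about 2 mm. A picture is of the moment at which its call begins.
- workorder.hand_in(): hands the job in, once; it reports no verdict.
The state is a dict: "time": time; "qpos": joint angles; "qvel": joint speeds; "joint_efforts": joint torques, N m; "tool_pos": TCP position; "tool_rot": TCP orientation; "contact_force": force on the tool from outside, world axes, zero at the start; "torque": the same for the moment, N m; "opening": finger opening in m.
Only numpy, scipy, OpenCV 4.12 (cv2) and the standard library are available. Lean on these libraries where they do the work, as an engineer would, in place of code of your own. Each camera call takes 0.05 s, during which the arm holds its last target.

### The job

Pack the relief parcel in the open carton: stand the two full red stew tins upright in the brown food tray, one in the middle of each cell, and then lay the orange tea carton flat and centred on top of them, lengthwise so that it rests on both tins. Stand the teal shampoo bottle upright in the empty cell of the white toiletries tray, away from the food. Set everything down gently without dropping it, and leave the pet-food tin, the pen pot, the blue tablet box and the glue bottle where they are.

Things in the scene. Friction and masses are not known exactly. Their poses are not given: they have to be found in the camera images.
- stew1_mid (a point): First tin of stew: upright steel can, 66 mm across, 92 mm tall, RED label with two cream bands, gold-coloured lid with a ring-pull; about 0.34 kg. To be packed. The point is its centre, 46 mm above its base; z is up along its axis.
- stew2_mid (a point): Second tin of stew, identical to the first (red label, gold lid with ring-pull). The point is its centre, 46 mm above its base. To be packed.
- tea_mid (a point): Tea carton: ORANGE box, 105 mm (its x) by 58 mm (its y) by 48 mm (its z, height as it lies), with a cream band and a green leaf on a cream disc on top; about 0.13 kg. To be packed. The point is its centre, 24 mm above its underside.
- shampoo_mid (a point): Shampoo: upright round bottle, TEAL with a pale label and a WHITE cap; body 46 mm across up to 58 mm height, then a shoulder and a 31 mm cap, 92 mm tall in all; about 0.14 kg. To be packed. The point is its centre, 46 mm above its base.
- food_tray: Brown tray, 172 (x) x 94 (y) x 24 mm high, fixed in one half of the open carton (188 x 208 mm, rim 30 mm above the table). Two empty cells, 82 (x) x 90 (y) mm inside, centred at x = +43 and -43 mm, parted by a 3 mm wall. Origin: centre of its underside, 4 mm above the table; cell floors 3 mm, wall tops 24 mm above it. The trays lie parallel, middles 97 mm apart, either one on either side.
- toiletries_tray: WHITE tray, same size, layout, origin, floor and wall heights as the brown one, fixed in the other half of the carton. Its cell at x = -43 mm is already full of pink soap bars and a toothbrush (no higher than the walls); its cell at x = +43 mm (82 x 90 mm inside) is empty.
- pet_tin_mid (a point): Tin of pet food, a look-alike to be left: same size as the stew tins but GREEN label and green plastic cap. The point is its centre, 46 mm above its base.
- pen_tin_mid (a point): Pen pot, a look-alike to be left: an opened, empty stew tin (red label, no lid, hollow) with pens standing in it, 66 mm across, 145 mm tall with the pens. The point is 46 mm above its base.
- tablets_mid (a point): Box of dishwasher tablets, a look-alike to be left: same size as the tea carton, but BLUE. The point is its centre, 24 mm above its underside; its long side is its x.
- glue_mid (a point): Glue bottle, a look-alike to be left: same size as the shampoo, but CREAM with a red label and a pointed RED cap. The point is its centre, 46 mm above its base.
Not all that is in view belongs to the job. What is shaped like the toiletries_tray but black, green or purple is not meant.

How it is judged:
By the outcome, as a careful person would: the job done as asked, in the order asked, and still so for the second after the job is handed in, with the robot touching nothing.
It also fails if it takes over 120 s, if anything falls off the work surface, if the arm or the gripper's body presses on something with over 40 N, if the wrist force passes 120 N, or if a joint passes its speed limit or range.

## Working session

There is one attempt and no reset: what is moved stays moved. The work goes in short steps, Python scripts to look and compute and a tool call to move; the robot and the scene stay as the last step left them, time stands still between calls to the robot, and variables do not carry over. Pictures are saved under pics/ and viewed, and the job is handed in when it is done.

Besides the shell and the picture viewer there is one more tool, called after "Call:" as name([rows], argument=value, ...), one row to a line, values as JSON. send_rows: Moves the arm, as the interface text tells. Its arguments: {"type":"object","properties":{"series":{"type":"array","items":{"type":"array","items":{"type":"number"}}},"newtons":{"type":"number"}},"required":["series"]}

```bash
mkdir -p pics; ls; python3 - <<'E'
from cell import observe, imaging, workorder, robot
import cv2
print(observe())
print([a for a in dir(robot) if a[0]!='_'], robot.grasp_offset)
for n in("scene","top"):
    d=imaging.read_camera(n); cv2.imwrite(f"pics/{n}0.png",d["color"][:,:,::-1]); print(n,d["vfov"],d["cx"],d["cy"],d["T"].round(3).tolist())
E
```

```text
pics
{'time': 0.0, 'qpos': array([ 1.14702890e+00,  3.42733084e-01,  1.52499817e+00,  2.28042309e-05,
        1.27537916e+00, -1.46036955e-01]), 'qvel': array([-1.95655356e-04, -3.89798937e-05,  4.25316525e-04,  3.81850114e-04,
       -5.82155752e-06,  1.84058251e-04]), 'joint_efforts': array([ 3.57842982e-04, -4.31224680e+01, -2.44219244e+01,  7.18487240e-02,
        5.56861516e-02, -1.43246111e-04]), 'tool_pos': array([0.14376901, 0.50452403, 0.22604615]), 'tool_rot': array([-3.14009422e+00, -2.42436830e-04,  2.86385535e+00]), 'contact_force': array([ 0.01607948, -0.79578199, -0.63909153]), 'torque': array([ 0.02354606, -0.02851624, -0.00297052]), 'opening': 0.09196542257899211}
['IKError', 'grasp_offset'] -0.0188
scene 57.70673678562729 275.3482240781479 213.2846039823001 [[0.437, 0.654, -0.618, 1.096], [0.899, -0.325, 0.293, -0.403], [-0.009, -0.683, -0.73, 0.87], [0.0, 0.0, 0.0, 1.0]]
top 55.27668940981131 280.4008413312769 205.43951681749093 [[-0.02, -0.987, 0.163, 0.212], [-1.0, 0.02, 0.002, -0.092], [-0.005, -0.162, -0.987, 1.258], [0.0, 0.0, 0.0, 1.0]]
```

View pics/scene0.png

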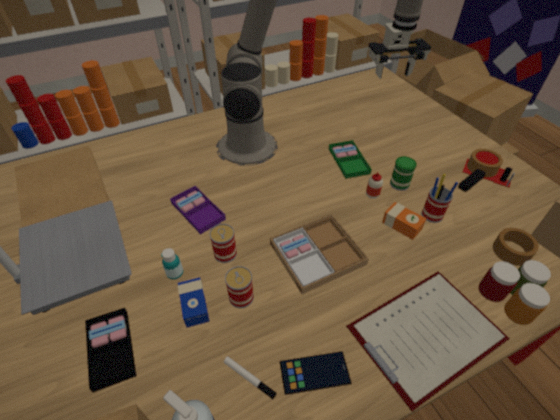

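View pics/top0.png

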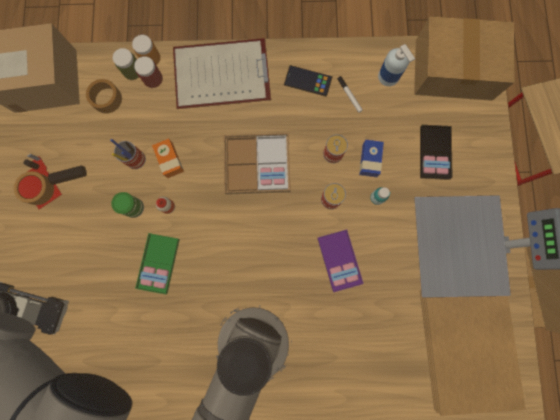

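Scene: stew tins at (224,243) and (239,286), shampoo (173,263), tea (404,220), carton (318,252). Top: tins at (336,148) and (334,195), tea (167,158), shampoo (381,195), and the carton at (257,163) with the white tray to its right.

```bash
cat > h.py <<'E'
import numpy as np, cv2
from cell import observe, imaging
def grab(n):
    d=imaging.read_camera(n); c=d["color"]; z=d["range_z"]
    H,W=z.shape; f=H/2/np.tan(np.radians(d["vfov"])/2)
    u,v=np.meshgrid(np.arange(W),np.arange(H))
    P=np.stack([(u-d["cx"])/f*z,(v-d["cy"])/f*z,z],-1)@d["T"][:3,:3].T+d["T"][:3,3]
    P[z==0]=np.nan
    d["hsv"]=cv2.cvtColor(c,cv2.COLOR_RGB2HSV); d["P"]=P; d["f"]=f
    return d
def up(d,box,name,k=6):
    x0,y0,x1,y1=box; cv2.imwrite(name,cv2.resize(d["color"][y0:y1,x0:x1,::-1],None,fx=k,fy=k,interpolation=cv2.INTER_CUBIC))
E
python3 - <<'E'
from h import *
for n,boxes in (("top",dict(s1=(322,133,350,165),s2=(320,180,348,212),tea=(150,136,186,180),sh=(366,182,396,210),tab=(358,136,388,180))),("scene",dict(s1=(208,222,240,264),s2=(222,263,258,308),tea=(380,200,428,240),sh=(158,245,188,282),tab=(174,275,212,328)))):
    d=grab(n); P=d["P"]
    print(n,"table z",[P[y,x].round(4).tolist() for x,y in ((257,230),(200,240))])
    for k,(x0,y0,x1,y1) in boxes.items():
        Q=P[y0:y1,x0:x1].reshape(-1,3); Q=Q[~np.isnan(Q[:,0])]
        o=Q[Q[:,2]>.012]
        zt=np.percentile(o[:,2],97) if len(o) else 0
        t=o[o[:,2]>zt-.008]
        r=cv2.minAreaRect((t[:,:2]*1000).astype(np.float32)); ra=cv2.minAreaRect((o[:,:2]*1000).astype(np.float32))
        print(k,len(o),len(t),"ztop",round(zt,4),"top med",np.median(t,0).round(4),"rect",[np.round(a,1) for a in r],"all",[np.round(a,1) for a in ra])
    up(d,(215,125,300,200) if n=="top" else (260,205,375,295),f"pics/carton_{n}.png",7 if n=="top" else 6)
E
```

```text
top table z [[0.3425, -0.0152, -0.0001], [0.3145, 0.1638, 0.0011]]
s1 504 345 ztop 0.0938 top med [ 0.5869 -0.2632  0.0897] rect [array([ 587.5, -263.6]), array([63.4, 65.1]), np.float64(62.1)] all [array([ 587.4, -263.6]), array([63.6, 65.3]), np.float64(63.6)]
s2 477 353 ztop 0.0939 top med [ 0.4369 -0.2522  0.0899] rect [array([ 437.1, -251.4]), array([62.9, 64.4]), np.float64(88.7)] all [array([ 436.9, -250.7]), array([65.1, 64.1]), np.float64(1.9)]
tea 708 562 ztop 0.0526 top med [0.5727 0.2642 0.0484] rect [array([573.9, 264.4]), array([106.8,  58.9]), np.float64(22.3)] all [array([574.1, 264.1]), array([108.5,  58.9]), np.float64(21.6)]
sh 247 85 ztop 0.0946 top med [ 0.4382 -0.3971  0.0913] rect [array([ 437.1, -397.7]), array([28.3, 29.2]), np.float64(53.0)] all [array([ 435.6, -394.8]), array([44.7, 38.8]), np.float64(27.1)]
tab 721 569 ztop 0.0524 top med [ 0.5591 -0.3801  0.0483] rect [array([ 561.6, -380.4]), array([ 59.2, 105.2]), np.float64(81.4)] all [array([ 560.8, -380.6]), array([ 59.6, 107.4]), np.float64(80.3)]
scene table z [[0.3982, -0.1338, 0.0009], [0.3577, -
[... 301 characters left out ...]
, array([63.2, 66.2]), np.float64(67.0)] all [array([ 587.7, -263.6]), array([64.4, 66.6]), np.float64(68.2)]
tea 921 582 ztop 0.0502 top med [0.5755 0.2637 0.0473] rect [array([563.6, 291. ]), array([105.8, 121.8]), np.float64(23.2)] all [array([563.8, 292.6]), array([106.4, 125. ]), np.float64(22.4)]
sh 456 108 ztop 0.092 top med [ 0.441  -0.3982  0.0906] rect [array([ 439.5, -398.3]), array([29.3, 29. ]), np.float64(36.6)] all [array([ 467.6, -398.7]), array([45.7, 88.9]), np.float64(88.5)]
tab 1082 902 ztop 0.0499 top med [ 0.5652 -0.3813  0.047 ] rect [array([ 561.9, -380.6]), array([ 58.3, 106.1]), np.float64(80.6)] all [array([ 539.4, -378.6]), array([ 64.4, 156. ]), np.float64(84.7)]
```

```bash
python3 - <<'E'
from h import *
d=grab("top")
up(d,(310,125,400,215),"pics/tins_top.png",6); up(d,(100,130,190,220),"pics/tea_top.png",6)
P=d["P"]
# height map of the carton
print((P[130:198:3,220:296:4,2]*1000).round(0))
E
```

```text
[[ 2. -0.  0. -1.  3. -4.  2. -2.  2.  5. -1.  1. -2. -4. -0. -1.  1. -1.
   1.]
 [ 0.  1.  0. -5. -2.  2. -0. -1. -5.  0. -2.  1. -1. 31. 31. 28. 36. 30.
  -3.]
 [ 3. 30. 25. 23. 26. 23. 23. 20. 15. 17. 26. 30. 32. 25. 31. 27. 31. 34.
  -3.]
 [-2. 30. 20. 20. 13. 12.  7.  8.  8.  4.  6.  9.  6.  6. 10.  7. 10. 31.
  -1.]
 [ 0. 33.  6.  8.  8.  6.  8.  4. 12.  7. 12. 10.  7.  6.  6.  8.  6. 30.
   0.]
 [-2. 28.  5.  6.  3.  6.  4.  4.  4.  2. 11.  2.  6.  5.  4.  6.  6. 31.
  -1.]
 [-0. 35.  2.  5.  8.  7.  5.  7.  8.  8.  7. 11.  6.  6.  6.  6.  8. 29.
  -3.]
 [ 2. 34.  9.  9. 11.  7.  8.  6.  8. 10.  9.  8.  9.  7. 11. 10.  4. 34.
   5.]
 [-1. 29.  6. 14.  7.  8.  7. 13.  9. 14.  7. 10.  6. 11. 10.  9.  9. 30.
  -2.]
 [-1. 30.  9.  8.  3.  5.  7.  8.  8. 18.  8.  9. 14.  5.  7.  4.  9. 32.
  -4.]
 [-5. 34. 10.  5.  8.  8.  7. 10.  4. 23.  9.  6. 11.  4.  9.  9.  7. 33.
  -2.]
 [ 2. 29. 27. 24. 26. 28. 32. 28. 26. 28. 23. 20. 21. 18. 19. 13.  9. 15.
   2.]
 [ 0. 30.  0.  7.  8. 10.  6.  7.  4. 28.  5.  4. 10.  6.  9.  3.  5.  5.
   4.]
 [ 2. 29. 10. 10.  8.  6.  5.  8.  5. 30. 20. 19. 24.  8. 24. 28. 18.  4.
   1.]
 [-1. 29.  8.  9. 10.  7.  7.  6. 10. 29. 26. 27. 28. 25. 25. 28. 20.  4.
   0.]
 [-2. 28.  2.  8.  7.  6.  7.  3.  5. 26. 27. 33. 30. 27. 28. 27. 21.  4.
  -4.]
 [ 0. 31.  7.  9.  6.  9.  7.  6.  4. 27. 28. 31. 27. 26. 27. 27. 30.  3.
  -3.]
 [-0. 33.  7.  9.  9.  4. 10.  8.  6. 31.  8. 27. 24.  4. 22. 21. 22.  1.
  -2.]
 [ 1. 36.  9. 10.  4.  6.  7.  5. 12. 28.  6. 17. 22.  9. 20. 16.  5.  1.
  -2.]
 [ 1. 32. 14.  2.  1.  9.  5.  7. 11. 28. 10.  5.  9.  5. 10.  9. 10.  3.
  -3.]
 [ 2. 27. 19. 24. 26. 19. 12. 11. 12. 31. 31. 35. 25. 28. 26. 29. 32. 29.
   0.]
 [ 1. -3. 18. 13. 11. 10.  2.  4. -1. -0. -2. -1. -1. -1.  3.  0. -4.  1.
  -0.]
 [ 0. -6. -0.  5.  1. -5.  2. -1.  1.  1.  3.  3.  1.  3. -3. -3. -3.  3.
  -2.]]
```

View pics/carton_top.png

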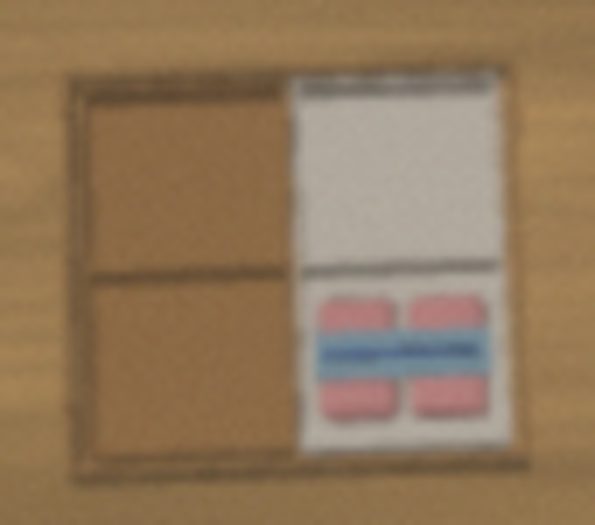

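View pics/carton_scene.png

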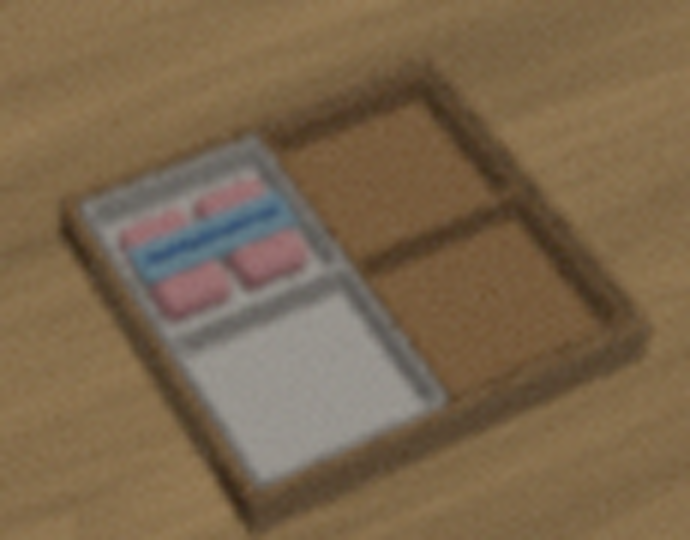

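View pics/tins_top.png

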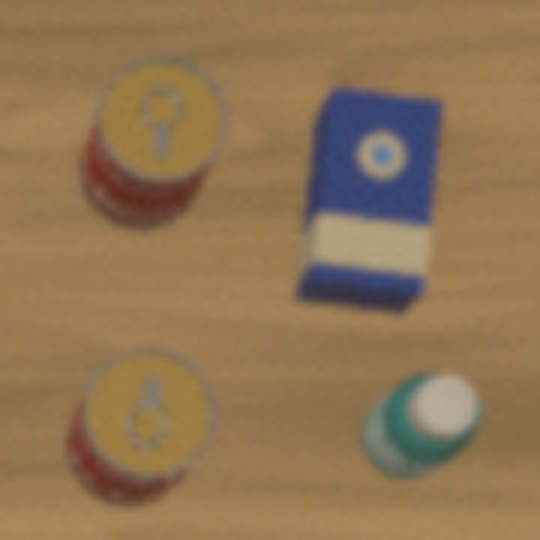

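View pics/tea_top.png

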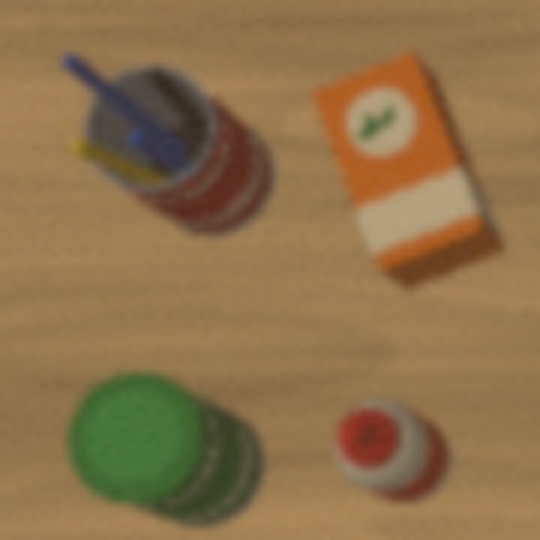

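```bash
python3 - <<'E'
from h import *
A=[]
for n,b in (("top",(218,125,298,202)),("scene",(262,208,376,296))):
    d=grab(n);x0,y0,x1,y1=b
    Q=d["P"][y0:y1,x0:x1].reshape(-1,3); o=Q[(Q[:,2]>.02)&(Q[:,2]<.04)]
    r=cv2.minAreaRect((o[:,:2]*1000).astype(np.float32)); print(n,len(o),r,cv2.boxPoints(r).round(1).tolist())
    # robust: floor of cells & tray by colour
    HS=d["hsv"][y0:y1,x0:x1].reshape(-1,3)
    m=(Q[:,2]<.015)&(Q[:,2]>.0)&(HS[:,1]<50)&(HS[:,2]>90)
    print(" white floor",m.sum(),np.median(Q[m],0).round(4))
    pk=(HS[:,1]>50)&(HS[:,1]<120)&((HS[:,0]>160)|(HS[:,0]<5))&(Q[:,2]>.015)
    print(" pink",pk.sum(),np.median(Q[pk],0).round(4))
E
```

```text
top 1204 ((554.8772583007812, -17.93360137939453), (189.8264617919922, 207.5790557861328), 0.3375244736671448) [[459.3999938964844, 85.30000305175781], [460.6000061035156, -122.30000305175781], [650.4000244140625, -121.19999694824219], [649.2000122070312, 86.4000015258789]]
 white floor 937 [ 0.5863 -0.066   0.0072]
 pink 177 [ 0.4992 -0.0716  0.0224]
scene 1759 ((555.6089477539062, -16.710960388183594), (191.60128784179688, 212.17697143554688), 1.0040831565856934) [[458.0, 87.69999694824219], [461.70001220703125, -124.5], [653.2999877929688, -121.0999984741211], [649.5, 91.0]]
 white floor 916 [ 0.5815 -0.0607  0.0065]
 pink 201 [ 0.53   -0.0721  0.0215]
```

```bash
python3 - <<'E'
from h import *
from scipy.optimize import minimize
for n,b in (("top",(218,125,298,202)),("scene",(262,208,376,296))):
  for rep in range(2):
    d=grab(n);x0,y0,x1,y1=b
    Q=d["P"][y0:y1,x0:x1].reshape(-1,3); o=Q[(Q[:,2]>.024)&(Q[:,2]<.036)][:,:2]
    # tray rim model: points near the outer walls: robust distance to rectangle 185.5x205.5 (wall mid)
    def cost(p):
        c,s=np.cos(p[2]),np.sin(p[2]); q=(o-p[:2])@np.array([[c,-s],[s,c]])
        a=np.abs(q)-np.array([.0925,.1025])
        dd=np.where((a<0).all(1),a.max(1),np.hypot(*np.maximum(a,0).T))
        m=np.minimum(np.abs(dd),.01); return (m**2).mean()*1e6
    best=min((minimize(cost,[.555,-.0175,y],method="Nelder-Mead",options=dict(xatol=1e-5,fatol=1e-6,initial_simplex=[[.555,-.0175,y],[.56,-.0175,y],[.555,-.0125,y],[.555,-.0175,y+.03]])) for y in(-.02,0,.02)),key=lambda r:r.fun)
    print(n,len(o),best.x.round(4),best.fun)
    r=[(b[0],b[1])]
d=grab("scene");Q=d["P"][205:238,382:428].reshape(-1,3);H=d["hsv"][205:238,382:428].reshape(-1,3)
m=(Q[:,2]>.04)&(Q[:,2]<.056)&(Q[:,1]<.33); 
print("tea",cv2.minAreaRect((Q[m][:,:2]*1000).astype(np.float32)))
# circles for tins, top rim
E
```

```text
top 900 [ 0.5545 -0.018   0.0131] 52.10795969516773
top 914 [ 0.5544 -0.0178  0.0152] 51.506150446338324
scene 1182 [ 0.5553 -0.0173  0.017 ] 46.87494351046682
scene 1172 [ 0.5555 -0.0178  0.0136] 46.65854040427909
tea ((575.0839233398438, 264.72235107421875), (106.69823455810547, 63.38417053222656), 22.8497257232666)
```

Call:
send_rows([
  [-0.04, 0, 0, 0, 0, -0.0975, 0],
  [-0.04, 0, 0, 0, 0, -0.0975, 0],
  [-0.04, 0, 0, 0, 0, -0.0975, 0],
  [-0.04, 0, 0, 0, 0, 0, 0],
  [-0.04, -0.01, 0, 0, 0, 0, 0],
], newtons=25)

```text
time: 1.02
tool_pos: [0.3436, 0.4751, 0.2268]
tool_rot: [3.14, 0.0, -3.126]
contact_force: [0.2, -0.2, 0.0]
opening: 0.0915
```

```bash
python3 - <<'E'
from h import *
d=grab("top");P=d["P"]
for k,(x0,y0,x1,y1),lo,hi in (("pen",(108,132,148,172),.085,.10),("glue",(150,192,178,216),.02,.09),("pet",(106,188,146,220),.08,.1)):
    Q=P[y0:y1,x0:x1].reshape(-1,3);m=(Q[:,2]>lo)&(Q[:,2]<hi);print(k,m.sum(),cv2.minAreaRect((Q[m][:,:2]*1000).astype(np.float32)))
E
```

```text
pen 97 ((580.3291625976562, 375.83245849609375), (66.28194427490234, 63.3116340637207), 22.113933563232422)
glue 228 ((421.5151062011719, 265.09088134765625), (43.80915832519531, 44.59819793701172), 88.79177856445312)
pet 414 ((422.25518798828125, 376.0577697753906), (64.58841705322266, 64.75322723388672), 47.29174041748047)
```

Call:
send_rows([
  [-0.012, -0.04, 0, 0, 0, 0, 0],
  [-0.012, -0.04, 0, 0, 0, 0, 0],
  [-0.012, -0.04, 0, 0, 0, 0, 0],
  [-0.012, -0.04, 0, 0, 0, 0, 0],
  [-0.012, -0.04, 0, 0, 0, 0, 0],
])

```text
time: 1.48
tool_pos: [0.4045, 0.2742, 0.2267]
tool_rot: [3.142, 0.0, -3.127]
contact_force: [1.0, 0.7, 0.7]
opening: 0.0918
```

Call:
send_rows([
  [0, -0.04, 0, 0, 0, 0, 0],
  [0, -0.04, 0, 0, 0, 0, 0],
  [0, -0.04, 0, 0, 0, 0, 0],
  [0, -0.04, 0, 0, 0, 0, 0],
  [0, -0.04, 0, 0, 0, 0, 0],
])

```text
time: 1.9
tool_pos: [0.407, 0.0744, 0.2269]
tool_rot: [3.142, 0.001, -3.127]
contact_force: [1.2, -0.3, -0.5]
opening: 0.092
```

Call:
send_rows([
  [0, -0.04, 0, 0, 0, 0, 0],
  [0, -0.04, 0, 0, 0, 0, 0],
  [0, -0.04, 0, 0, 0, 0, 0],
  [0, -0.04, 0, 0, 0, 0, 0],
  [0, -0.04, 0, 0, 0, 0, 0],
])

```text
time: 2.32
tool_pos: [0.41, -0.1258, 0.227]
tool_rot: [-3.141, 0.001, -3.127]
contact_force: [-0.2, 1.1, 0.4]
opening: 0.0916
```

Call:
send_rows([
  [0, -0.04, 0, 0, 0, 0, 0],
  [0, -0.04, 0, 0, 0, 0, 0],
  [0, -0.02, 0, 0, 0, 0, 0],
  [0, 0, 0, 0, 0, 0, 0],
])

```text
time: 2.65
tool_pos: [0.4118, -0.2278, 0.2265]
tool_rot: [-3.14, 0.0, -3.131]
contact_force: [-0.8, 0.1, -0.5]
opening: 0.0917
```

Call:
send_rows([
  [-0.025, -0.0225, 0, 0, 0, 0, 0],
  [0, 0, 0.03, 0, 0, 0, 0],
  [0, 0, 0.03, 0, 0, 0, 0],
  [0, 0, 0.02, 0, 0, 0, 0],
  [0, 0, 0, 0, 0, 0, 0],
])

```text
time: 3.07
tool_pos: [0.4352, -0.2435, 0.1429]
tool_rot: [3.136, -0.006, -3.127]
contact_force: [-0.4, 0.5, 0.8]
opening: 0.0915
```

Call:
send_rows([
  [0, 0, 0, 0, 0, 0, 0],
  [0, 0, 0, 0, 0, 0, 0],
])

```text
time: 3.23
tool_pos: [0.438, -0.246, 0.1481]
tool_rot: [-3.14, 0.002, -3.126]
contact_force: [0.5, 0.4, 1.5]
opening: 0.092
```

Call:
send_rows([
  [0.001, -0.005, 0.01, 0, 0, 0, 0],
  [0, 0, 0.03, 0, 0, 0, 0],
  [0, 0, 0.03, 0, 0, 0, 0],
  [0, 0, 0, 0, 0, 0, 0],
  [0, 0, 0, 0, 0, 0, 0],
])

```text
time: 3.65
tool_pos: [0.4359, -0.251, 0.0766]
tool_rot: [3.14, -0.001, -3.127]
contact_force: [0.6, 0.0, -0.0]
opening: 0.0919
```

Call:
send_rows([
  [-0.001, 0, 0.015, 0, 0, 0, 0],
  [0, 0, 0.01, 0, 0, 0, 0],
  [0, 0, 0, 0, 0, 0, 0],
  [0, 0, 0, 0, 0, 0, 1],
  [0, 0, 0, 0, 0, 0, 1],
], newtons=25)

```text
time: 4.07
tool_pos: [0.4379, -0.2515, 0.0528]
tool_rot: [-3.141, 0.001, -3.127]
contact_force: [0.4, -0.2, 0.2]
opening: 0.0829
```

Call:
send_rows([
  [0, 0, 0, 0, 0, 0, 1],
  [0, 0, 0, 0, 0, 0, 1],
  [0, 0, 0, 0, 0, 0, 1],
])

```text
time: 4.32
tool_pos: [0.4376, -0.2514, 0.0523]
tool_rot: [-3.141, 0.001, -3.127]
contact_force: [0.0, 0.0, 2.6]
opening: 0.0654
```

Call:
send_rows([
  [0, 0, -0.01, 0, 0, 0, 1],
  [0, 0, -0.02, 0, 0, 0, 1],
  [0, 0, -0.03, 0, 0, 0, 1],
  [0, 0, -0.03, 0, 0, 0, 1],
  [0, 0, -0.02, 0, 0, 0, 1],
])

```text
time: 4.73
tool_pos: [0.4376, -0.2512, 0.1645]
tool_rot: [-3.141, 0.001, -3.127]
contact_force: [1.1, -0.6, -3.8]
opening: 0.0656
```

Call:
send_rows([
  [0, 0.02, 0, 0, 0, 0, 1],
  [-0.01, 0.04, 0, 0, 0, 0, 1],
  [-0.02, 0.04, 0, 0, 0, 0, 1],
  [-0.02, 0.04, 0, 0, 0, 0, 1],
  [-0.02, 0.04, 0, 0, 0, 0, 1],
])

```text
time: 5.15
tool_pos: [0.5006, -0.0766, 0.1622]
tool_rot: [3.141, -0.0, -3.128]
contact_force: [0.9, -0.5, -4.5]
opening: 0.0658
```

Call:
send_rows([
  [-0.004, 0.04, 0, 0, 0, 0, 1],
  [0, 0.03, 0, 0, 0, 0, 1],
  [0, 0.02, 0, 0, 0, 0, 1],
  [0, 0, 0, 0, 0, 0, 1],
  [0, 0, 0, 0, 0, 0, 1],
])

```text
time: 5.57
tool_pos: [0.5029, 0.0127, 0.1619]
tool_rot: [-3.142, -0.001, -3.124]
contact_force: [0.2, -0.1, -4.0]
opening: 0.0656
```

Call:
send_rows([
  [-0.009, 0.017, 0, 0, 0, 0, 1],
  [0, 0, 0.02, 0, 0, 0, 1],
  [0, 0, 0.03, 0, 0, 0, 1],
  [0, 0, 0, 0, 0, 0, 1],
  [0, 0, 0, 0, 0, 0, 1],
])

```text
time: 5.98
tool_pos: [0.511, 0.0279, 0.111]
tool_rot: [3.141, -0.004, -3.128]
contact_force: [-0.5, -0.1, -3.3]
opening: 0.0654
```

```bash
python3 - <<'E'
from h import *
d=grab("top");up(d,(205,115,305,215),"pics/a.png",5)
e=grab("scene");up(e,(250,150,380,300),"pics/b.png",4)
print(observe()["tool_pos"])
E
```

```text
[0.51289347 0.02796957 0.11298658]
```

View pics/b.png

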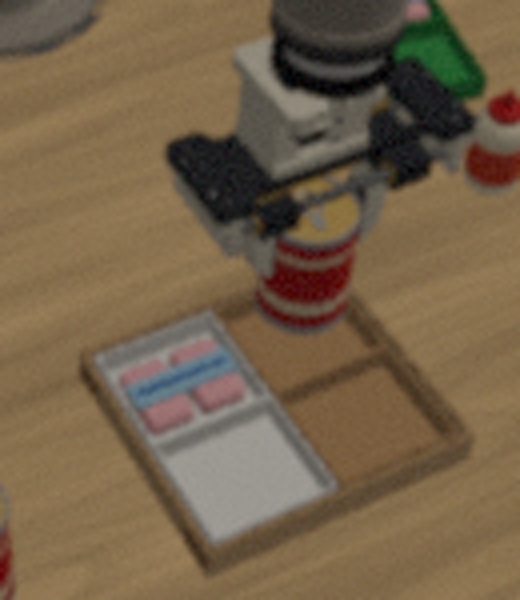

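The tin is upright in the jaws above the rear food cell (tin at about (305,290) in the crop).

Call:
send_rows([
  [0.001, 0.002, 0.02, 0, 0, 0, 1],
  [0, 0, 0.02, 0, 0, 0, 1],
  [0, 0, 0.007, 0, 0, 0, 1],
  [0, 0, 0, 0, 0, 0, 1],
  [0, 0, 0, 0, 0, 0, 1],
])

```text
time: 6.5
tool_pos: [0.5118, 0.0305, 0.0658]
tool_rot: [-3.141, 0.001, -3.127]
contact_force: [0.4, 0.0, -3.8]
opening: 0.0653
```

Call:
send_rows([
  [0, 0, 0.002, 0, 0, 0, 1],
  [0, 0, 0.001, 0, 0, 0, 1],
  [0, 0, 0, 0, 0, 0, 1],
])

```text
time: 6.75
tool_pos: [0.5115, 0.0308, 0.0624]
tool_rot: [-3.142, 0.001, -3.127]
contact_force: [-1.0, -0.2, -3.8]
opening: 0.0655
```

Call:
send_rows([
  [0, 0, 0.001, 0, 0, 0, 1],
  [0, 0, 0.001, 0, 0, 0, 1],
  [0, 0, 0, 0, 0, 0, 1],
  [0, 0, 0, 0, 0, 0, 1],
])

```text
time: 7.08
tool_pos: [0.511, 0.0309, 0.0597]
tool_rot: [3.142, -0.0, -3.127]
contact_force: [-0.2, 0.4, -3.7]
opening: 0.0655
```

Call:
send_rows([
  [0, 0, 0.001, 0, 0, 0, 1],
  [0, 0, 0, 0, 0, 0, 1],
  [0, 0, 0, 0, 0, 0, 1],
])

```text
time: 7.33
tool_pos: [0.5112, 0.0309, 0.0592]
tool_rot: [3.142, 0.001, -3.127]
contact_force: [-2.4, 0.8, 3.4]
opening: 0.0658
```

Call:
send_rows([
  [0, 0, 0, 0, 0, 0, 0.25],
  [0, 0, 0, 0, 0, 0, 0.1],
  [0, 0, 0, 0, 0, 0, 0],
  [0, 0, 0, 0, 0, 0, 0],
])

```text
time: 7.67
tool_pos: [0.5113, 0.0308, 0.0587]
tool_rot: [3.142, 0.0, -3.127]
contact_force: [-0.1, -0.3, -0.1]
opening: 0.0842
```

Call:
send_rows([
  [0, 0, -0.02, 0, 0, 0, 0],
  [0, 0, -0.03, 0, 0, 0, 0],
  [0, 0, -0.04, 0, 0, 0, 0],
  [0, 0, -0.04, 0, 0, 0, 0],
  [-0.02, -0.03, 0, 0, 0, 0, 0],
])

```text
time: 8.08
tool_pos: [0.5331, 0.0043, 0.1969]
tool_rot: [3.141, 0.011, -3.123]
contact_force: [2.7, -0.7, 0.3]
opening: 0.092
```

Call:
send_rows([
  [-0.015, -0.04, 0, 0, 0, 0, 0],
  [-0.015, -0.04, 0, 0, 0, 0, 0],
  [-0.015, -0.04, 0, 0, 0, 0, 0],
  [-0.012, -0.04, 0, 0, 0, 0, 0],
  [0, -0.04, 0, 0, 0, 0, 0],
])

```text
time: 8.5
tool_pos: [0.5918, -0.1969, 0.1883]
tool_rot: [-3.142, 0.001, -3.126]
contact_force: [0.3, 0.6, 0.6]
opening: 0.092
```

Call:
send_rows([
  [0, -0.04, 0, 0, 0, 0, 0],
  [0, -0.02, 0, 0, 0, 0, 0],
  [0, 0, 0.03, 0, 0, 0, 0],
  [0, 0, 0, 0, 0, 0, 0],
  [0, 0, 0, 0, 0, 0, 0],
])

```text
time: 8.92
tool_pos: [0.59, -0.2544, 0.1569]
tool_rot: [3.139, -0.004, -3.127]
contact_force: [-0.3, 0.2, -0.4]
opening: 0.0918
```

```bash
python3 - <<'E'
from h import *
d=grab("top");up(d,(205,115,305,215),"pics/c.png",5)
e=grab("scene");up(e,(250,150,380,300),"pics/d.png",4)
for g in(d,e):
    P=g["P"].reshape(-1,3);m=(P[:,2]>.085)&(P[:,2]<.11)&(abs(P[:,0]-.511)<.05)&(abs(P[:,1]-.03)<.05)
    print(m.sum(),P[m].mean(0),cv2.minEnclosingCircle((P[m][:,:2]*1000).astype(np.float32)))
print(observe()["tool_pos"])
E
```

```text
11 [0.53776982 0.01665861 0.09794664] ((536.6167602539062, 16.970109939575195), 12.260665893554688)
391 [0.51320294 0.02958864 0.09497722] ((510.4844970703125, 31.76812744140625), 34.75432586669922)
[ 0.59158957 -0.25427776  0.15959448]
```

View pics/c.png

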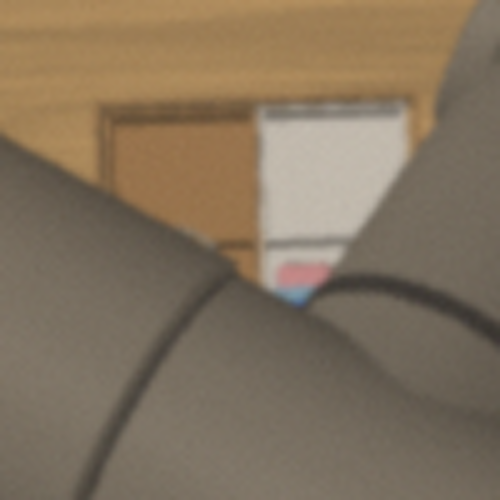

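View pics/d.png

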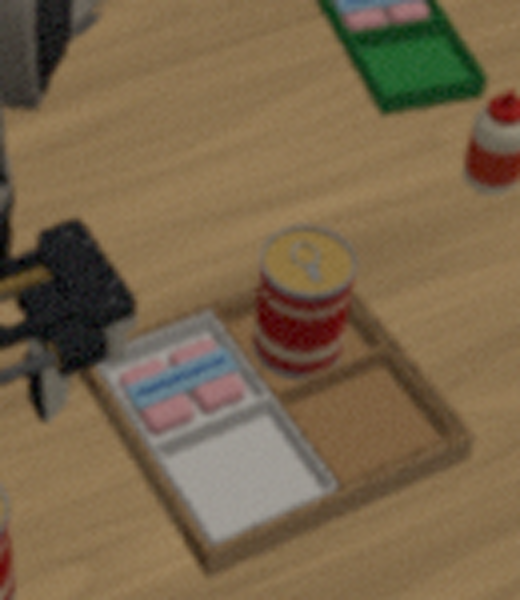

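The first tin stands upright in the rear food cell (crop px (303,310)). Its measured centre is about (0.511, 0.031). Next is the second tin.

Call:
send_rows([
  [0.004, -0.01, 0, 0, 0, 0, 0],
  [0, 0, 0.02, 0, 0, 0, 0],
  [0, 0, 0.03, 0, 0, 0, 0],
  [0, 0, 0, 0, 0, 0, 0],
  [0, 0, 0, 0, 0, 0, 0],
])

```text
time: 9.43
tool_pos: [0.5868, -0.2647, 0.1086]
tool_rot: [3.14, -0.002, -3.126]
contact_force: [0.3, -0.4, 0.4]
opening: 0.0919
```

Call:
send_rows([
  [0, 0, 0.02, 0, 0, 0, 0],
  [0, 0, 0.025, 0, 0, 0, 0],
  [0, 0, 0.012, 0, 0, 0, 0],
  [0, 0, 0, 0, 0, 0, 0],
  [0, 0, 0, 0, 0, 0, 0],
])

```text
time: 9.85
tool_pos: [0.5878, -0.2653, 0.0528]
tool_rot: [-3.141, 0.001, -3.127]
contact_force: [0.2, -0.6, -0.1]
opening: 0.0919
```

Call:
send_rows([
  [0, 0, 0, 0, 0, 0, 1],
  [0, 0, 0, 0, 0, 0, 1],
  [0, 0, 0, 0, 0, 0, 1],
  [0, 0, 0, 0, 0, 0, 1],
  [0, 0, 0, 0, 0, 0, 1],
])

```text
time: 10.27
tool_pos: [0.5876, -0.265, 0.0524]
tool_rot: [-3.141, 0.001, -3.127]
contact_force: [-0.3, 1.5, 3.4]
opening: 0.0657
```

Call:
send_rows([
  [0, 0, -0.01, 0, 0, 0, 1],
  [0, 0, -0.02, 0, 0, 0, 1],
  [0, 0, -0.03, 0, 0, 0, 1],
  [0, 0, -0.03, 0, 0, 0, 1],
  [0, 0, -0.02, 0, 0, 0, 1],
])

```text
time: 10.68
tool_pos: [0.5877, -0.2654, 0.1649]
tool_rot: [-3.14, 0.002, -3.127]
contact_force: [0.2, -0.4, -2.6]
opening: 0.0655
```

Call:
send_rows([
  [-0.005, 0.02, 0, 0, 0, 0, 1],
  [-0.005, 0.04, 0, 0, 0, 0, 1],
  [-0.004, 0.04, 0, 0, 0, 0, 1],
  [0, 0.04, 0, 0, 0, 0, 1],
  [0, 0.04, 0, 0, 0, 0, 1],
])

```text
time: 11.1
tool_pos: [0.5981, -0.0832, 0.1618]
tool_rot: [3.141, -0.001, -3.128]
contact_force: [0.9, 0.0, -3.7]
opening: 0.0655
```

Call:
send_rows([
  [0, 0.04, 0, 0, 0, 0, 1],
  [0, 0.04, 0, 0, 0, 0, 1],
  [0, 0.025, 0, 0, 0, 0, 1],
  [0, 0, 0, 0, 0, 0, 1],
  [0, 0, 0, 0, 0, 0, 1],
])

```text
time: 11.52
tool_pos: [0.5967, 0.0217, 0.1619]
tool_rot: [-3.141, -0.001, -3.124]
contact_force: [-0.4, -1.1, -3.8]
opening: 0.0653
```

Call:
send_rows([
  [-0.001, 0.0095, 0.01, 0, 0, 0, 1],
  [0, 0, 0.025, 0, 0, 0, 1],
  [0, 0, 0.025, 0, 0, 0, 1],
  [0, 0, 0, 0, 0, 0, 1],
  [0, 0, 0, 0, 0, 0, 1],
])

```text
time: 11.93
tool_pos: [0.5969, 0.0289, 0.1002]
tool_rot: [3.141, -0.004, -3.128]
contact_force: [-0.4, 0.3, -3.1]
opening: 0.0659
```

Call:
send_rows([
  [0, 0, 0.015, 0, 0, 0, 1],
  [0, 0, 0.015, 0, 0, 0, 1],
  [0, 0, 0.005, 0, 0, 0, 1],
  [0, 0, 0, 0, 0, 0, 1],
  [0, 0, 0, 0, 0, 0, 1],
])

```text
time: 12.35
tool_pos: [0.5987, 0.0293, 0.0678]
tool_rot: [-3.142, 0.001, -3.127]
contact_force: [0.7, -0.1, -3.5]
opening: 0.0658
```

Call:
send_rows([
  [0.001, 0.002, 0.003, 0, 0, 0, 1],
  [0, 0, 0.002, 0, 0, 0, 1],
  [0, 0, 0.001, 0, 0, 0, 1],
  [0, 0, 0, 0, 0, 0, 1],
  [0, 0, 0, 0, 0, 0, 1],
])

```text
time: 12.77
tool_pos: [0.597, 0.0317, 0.0609]
tool_rot: [3.142, 0.0, -3.127]
contact_force: [-0.2, -0.5, -4.6]
opening: 0.0656
```

Call:
send_rows([
  [0, 0, 0.001, 0, 0, 0, 1],
  [0, 0, 0.001, 0, 0, 0, 1],
  [0, 0, 0, 0, 0, 0, 1],
  [0, 0, 0, 0, 0, 0, 1],
])

```text
time: 13.1
tool_pos: [0.5972, 0.0317, 0.0594]
tool_rot: [3.142, 0.001, -3.127]
contact_force: [-2.5, 0.9, 4.3]
opening: 0.0654
```

Call:
send_rows([
  [0, 0, 0, 0, 0, 0, 0.25],
  [0, 0, 0, 0, 0, 0, 0.1],
  [0, 0, 0, 0, 0, 0, 0],
  [0, 0, 0, 0, 0, 0, 0],
])

```text
time: 13.43
tool_pos: [0.597, 0.0316, 0.0586]
tool_rot: [3.142, 0.0, -3.127]
contact_force: [0.8, 0.3, 0.1]
opening: 0.0843
```

Call:
send_rows([
  [0, 0, -0.02, 0, 0, 0, 0],
  [0, 0, -0.03, 0, 0, 0, 0],
  [0, 0, -0.04, 0, 0, 0, 0],
  [0, 0, -0.04, 0, 0, 0, 0],
  [0.01, 0.03, 0, 0, 0, 0, 0],
])

```text
time: 13.85
tool_pos: [0.592, 0.0577, 0.1971]
tool_rot: [-3.139, 0.016, -3.131]
contact_force: [1.2, 0.0, 0.4]
opening: 0.0915
```

Call:
send_rows([
  [0.02, 0.04, 0, 0, 0, 0, 0],
  [0.02, 0.04, 0, 0, 0, -0.094, 0],
  [0, 0.04, 0, 0, 0, -0.094, 0],
  [0, 0.04, 0, 0, 0, -0.094, 0],
  [0, 0, 0, 0, 0, -0.094, 0],
])

```text
time: 14.27
tool_pos: [0.5337, 0.2208, 0.1889]
tool_rot: [3.139, 0.001, -2.741]
contact_force: [-0.3, -0.4, 0.1]
opening: 0.0916
```

Call:
send_rows([
  [0, 0, 0, 0, 0, 0, 0],
  [0, 0, 0, 0, 0, 0, 0],
])

```text
time: 14.43
tool_pos: [0.5357, 0.2145, 0.1886]
tool_rot: [-3.141, -0.0, -2.753]
contact_force: [0.2, 0.1, 0.2]
opening: 0.0919
```

```bash
python3 - <<'E'
from h import *
d=grab("top");up(d,(205,115,305,215),"pics/e.png",5)
e=grab("scene");up(e,(250,130,470,280),"pics/f.png",3)
for g in(d,e):
    P=g["P"].reshape(-1,3)
    for c in ((.511,.03),(.597,.031),(.580,.376)):
        m=(P[:,2]>.085)&(P[:,2]<.11)&(np.hypot(P[:,0]-c[0],P[:,1]-c[1])<.042)
        if m.sum()>10:print(c,m.sum(),P[m].mean(0),cv2.minEnclosingCircle((P[m][:,:2]*1000).astype(np.float32)))
print(observe()["tool_pos"],observe()["tool_rot"])
E
```

```text
(0.511, 0.03) 390 [0.51033472 0.03083496 0.09615178] ((510.58319091796875, 30.41745376586914), 33.38018798828125)
(0.597, 0.031) 377 [0.59612107 0.03143101 0.09626625] ((597.0755615234375, 31.501928329467773), 33.06693649291992)
(0.58, 0.376) 25 [0.59828447 0.39342277 0.0914213 ] ((592.5380249023438, 384.23974609375), 27.8798828125)
(0.511, 0.03) 397 [0.51352578 0.02937423 0.09485588] ((511.5847473144531, 31.136552810668945), 33.82361602783203)
(0.597, 0.031) 450 [0.59894909 0.03057398 0.09502321] ((596.6128540039062, 32.53073501586914), 35.65165328979492)
(0.58, 0.376) 160 [0.58350379 0.37260007 0.09361941] ((582.339599609375, 378.7615966796875), 34.91318130493164)
[0.53608189 0.21334313 0.18857466] [-3.14138086e+00 -2.39248433e-04 -2.75475928e+00]
```

View pics/f.png

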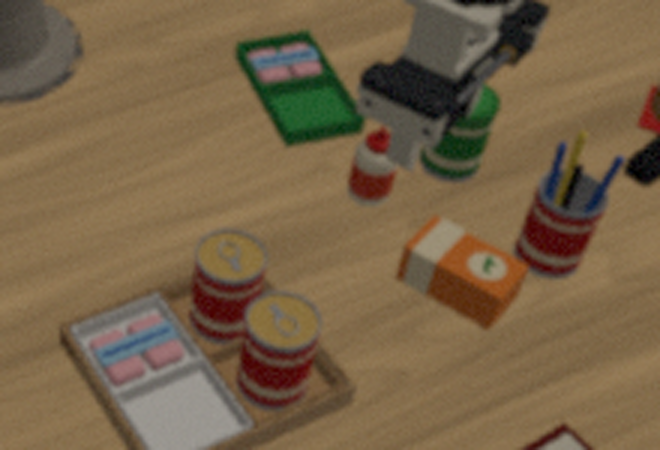

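View pics/e.png

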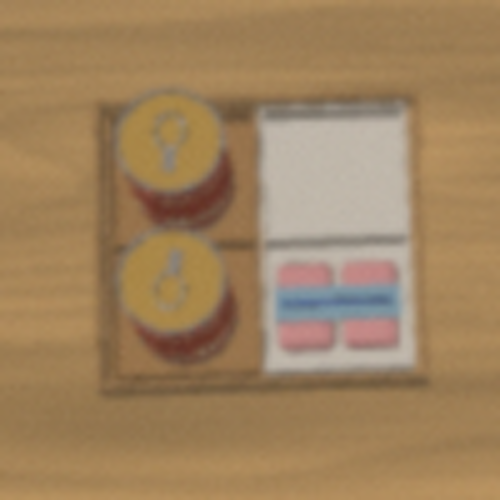

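Both tins are upright and centred, at (170,140) and (172,280) in the top crop. The pen pot would be too close to the gripper body on a centred tea grasp, so I grip the tea 32 mm toward its cream-band end.

Call:
send_rows([
  [-0.023, 0.0325, 0, 0, 0, 0, 0],
  [0, 0, 0.03, 0, 0, 0, 0],
  [0, 0, 0.03, 0, 0, 0, 0],
  [0, 0, 0.03, 0, 0, 0, 0],
  [0, 0, 0, 0, 0, 0, 0],
])

```text
time: 14.95
tool_pos: [0.5417, 0.2508, 0.0929]
tool_rot: [3.141, -0.011, -2.755]
contact_force: [-0.7, 0.3, -1.1]
opening: 0.0917
```

Call:
send_rows([
  [0, 0, 0, 0, 0, 0, 0],
  [0, 0, 0, 0, 0, 0, 0],
])

```text
time: 15.12
tool_pos: [0.546, 0.2527, 0.1004]
tool_rot: [-3.141, 0.002, -2.753]
contact_force: [-0.2, -0.1, 0.4]
opening: 0.0919
```

```bash
python3 - <<'E'
from h import *
d=grab("top");up(d,(90,115,210,215),"pics/g.png",5)
e=grab("scene");up(e,(350,130,470,250),"pics/i.png",5)
print(observe()["tool_pos"],observe()["tool_rot"])
E
```

```text
[0.54620322 0.25312441 0.10108683] [-3.14130072  0.00408631 -2.75219049]
```

View pics/i.png

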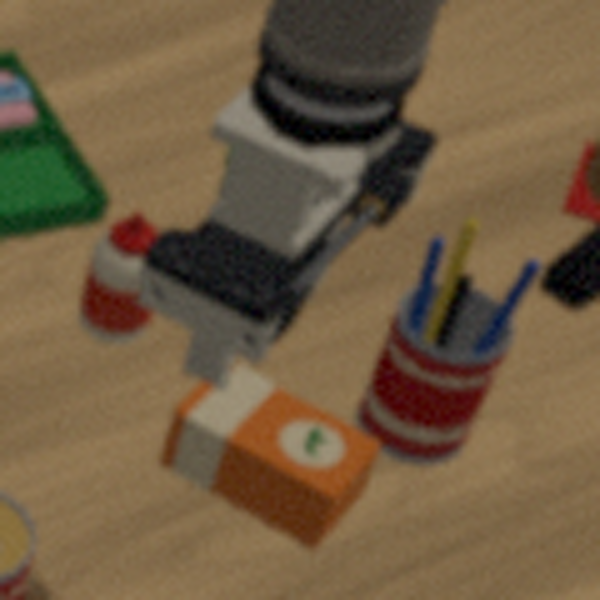

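View pics/g.png

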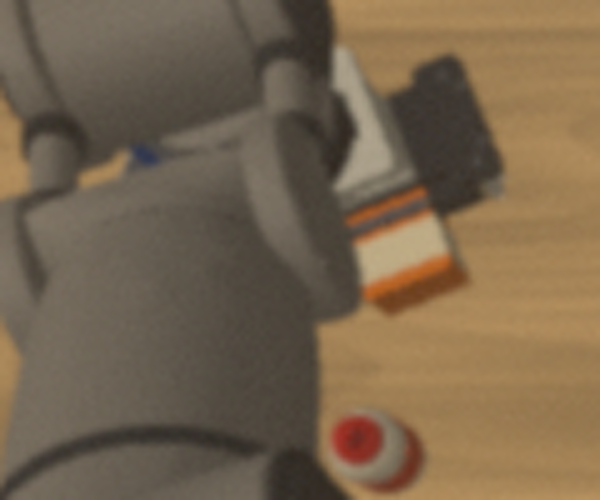

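Call:
send_rows([
  [0.001, 0, 0.02, 0, 0, 0, 0],
  [0, 0, 0.02, 0, 0, 0, 0],
  [0, 0, 0, 0, 0, 0, 0],
  [0, 0, 0, 0, 0, 0, 0],
])

```text
time: 15.55
tool_pos: [0.5439, 0.2528, 0.0596]
tool_rot: [3.142, 0.0, -2.751]
contact_force: [-0.1, 0.2, -0.1]
opening: 0.0918
```

Call:
send_rows([
  [0, 0, 0.02, 0, 0, 0, 0],
  [0, 0, 0.02, 0, 0, 0, 0],
  [0, 0, 0, 0, 0, 0, 0],
  [0, 0, 0, 0, 0, 0, 0],
])

```text
time: 15.88
tool_pos: [0.5441, 0.253, 0.0198]
tool_rot: [3.142, 0.001, -2.751]
contact_force: [-0.3, -1.0, 0.6]
opening: 0.0917
```

Call:
send_rows([
  [0, 0, 0.008, 0, 0, 0, 0],
  [0, 0, 0, 0, 0, 0, 0],
  [0, 0, 0, 0, 0, 0, 0.2],
  [0, 0, 0, 0, 0, 0, 0.3],
  [0, 0, 0, 0, 0, 0, 1],
], newtons=30)

```text
time: 16.3
tool_pos: [0.5441, 0.253, 0.0113]
tool_rot: [-3.142, 0.001, -2.751]
contact_force: [-0.7, -0.5, 0.5]
opening: 0.0765
```

Call:
send_rows([
  [0, 0, 0, 0, 0, 0, 1],
  [0, 0, 0, 0, 0, 0, 1],
  [0, 0, 0, 0, 0, 0, 1],
  [0, 0, 0, 0, 0, 0, 1],
])

```text
time: 16.63
tool_pos: [0.5438, 0.2528, 0.0109]
tool_rot: [-3.142, 0.0, -2.751]
contact_force: [-0.6, 0.0, 1.1]
opening: 0.0576
```

Call:
send_rows([
  [0, 0, -0.01, 0, 0, 0, 1],
  [0, 0, -0.03, 0, 0, 0, 1],
  [0, 0, -0.04, 0, 0, 0, 1],
  [0, 0, -0.04, 0, 0, 0, 1],
  [0, 0, -0.035, 0, 0, 0, 1],
])

```text
time: 17.05
tool_pos: [0.5436, 0.2528, 0.1687]
tool_rot: [3.142, 0.001, -2.751]
contact_force: [0.7, -0.1, -1.4]
opening: 0.058
```

Call:
send_rows([
  [0, -0.02, 0, 0, 0, 0.094, 1],
  [0, -0.03, 0, 0, 0, 0.094, 1],
  [0, -0.03, 0, 0, 0, 0.094, 1],
  [0, -0.03, 0, 0, 0, 0.094, 1],
  [0, 0, 0, 0, 0, 0, 1],
])

```text
time: 17.47
tool_pos: [0.5699, 0.1416, 0.1662]
tool_rot: [-3.139, -0.0, -3.135]
contact_force: [0.7, -0.1, -1.5]
opening: 0.058
```

Call:
send_rows([
  [0, 0, 0, 0, 0, 0, 1],
  [0, 0, 0, 0, 0, 0, 1],
])

```text
time: 17.63
tool_pos: [0.5692, 0.1467, 0.166]
tool_rot: [3.141, -0.0, -3.126]
contact_force: [0.7, 0.0, -2.3]
opening: 0.0581
```

```bash
python3 - <<'E'
from h import *
e=grab("scene");up(e,(260,100,440,250),"pics/j.png",4)
o=observe();print(o["tool_pos"],o["tool_rot"])
P=e["P"];H=e["hsv"];m=(H[...,0]>5)&(H[...,0]<16)&(H[...,1]>180)&(P[...,2]>.1)
Q=P[m];Q=Q[(abs(Q-np.median(Q,0))<.08).all(1)];print(m.sum(),np.percentile(Q,[5,50,95],0).round(3))
E
```

```text
[0.56916311 0.14717201 0.16594123] [ 3.14109676e+00 -8.36873243e-05 -3.12563909e+00]
856 [[0.591 0.117 0.164]
 [0.635 0.125 0.195]
 [0.655 0.169 0.204]]
```

View pics/j.png

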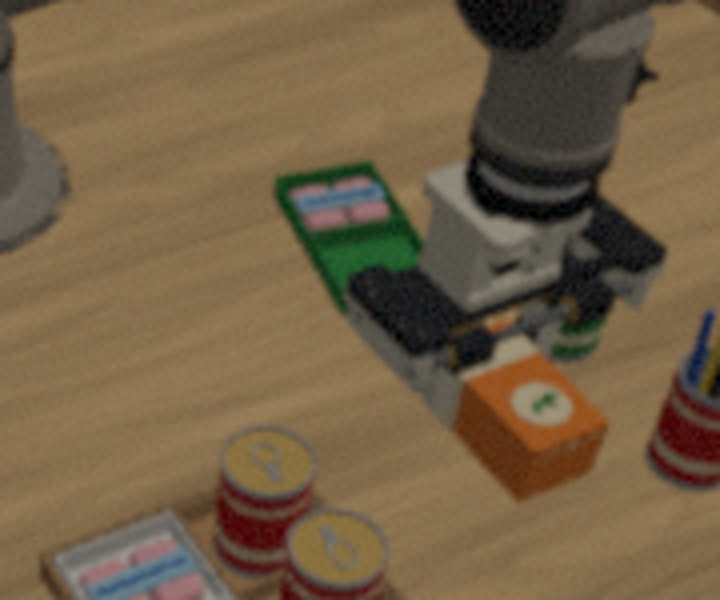

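```bash
cat > tea.py <<'E'
from h import *
A=[]
for i in range(3):
    e=grab("scene");P=e["P"];H=e["hsv"];m=(H[...,0]>5)&(H[...,0]<16)&(H[...,1]>180)&(P[...,2]>.09)
    Q=P[m];Q=Q[(abs(Q-np.median(Q,0))<.09).all(1)];A.append(Q)
Q=np.vstack(A);zt=np.percentile(Q[:,2],95)
T=Q[Q[:,2]>zt-.009]
c=np.linalg.lstsq(np.c_[T[:,:2]-T[:,:2].mean(0),np.ones(len(T))],T[:,2],rcond=None)[0];print("top plane",c,len(T))
xe=np.percentile(Q[:,0],90);F=Q[(Q[:,0]>xe-.012)&(Q[:,2]<zt-.012)]
for _ in range(3):
    c=np.polyfit(F[:,1],F[:,0],1);F=F[abs(F[:,0]-np.polyval(c,F[:,1]))<.006]
print("end face slope dx/dy",c[0],"x mean",F[:,0].mean(),"y range",np.percentile(F[:,1],[1,99]),"zmin",np.percentile(F[:,2],2),len(F))
S=Q[(Q[:,1]<np.percentile(Q[:,1],30))&(Q[:,2]<zt-.012)&(Q[:,0]<xe-.012)]
if len(S)>20: print("side",np.polyfit(S[:,0],S[:,1],1),S.mean(0),len(S))
print(observe()["tool_pos"],observe()["tool_rot"])
E
python3 tea.py
```

```text
top plane [-0.01334772  0.03133008  0.20126565] 1006
end face slope dx/dy 0.05165546037649796 x mean 0.6539398618227348 y range [0.11772629 0.17091641] zmin 0.16071450358818737 432
side [0.0018477  0.11770874] [0.61574001 0.11884644 0.17595614] 349
[0.56915453 0.14749818 0.16577737] [ 3.14137748e+00 -3.01330635e-05 -3.12498349e+00]
```

Call:
send_rows([
  [0.01, -0.025, 0, 0, 0, 0, 1],
  [0.015, -0.035, 0, 0, 0, 0, 1],
  [0.015, -0.035, 0, 0, 0, 0, 1],
  [0.009, -0.02, 0, 0, 0, 0, 1],
  [0, 0, 0, 0, 0, 0, 1],
])

```text
time: 18.25
tool_pos: [0.5205, 0.0281, 0.1658]
tool_rot: [-3.141, -0.001, -3.129]
contact_force: [-0.1, 0.4, -1.4]
opening: 0.0573
```

Call:
send_rows([
  [0, 0, 0, 0, 0, 0, 1],
  [0, 0, 0.02, 0, 0, 0, 1],
  [0, 0, 0.02, 0, 0, 0, 1],
  [0, 0, 0, 0, 0, 0, 1],
  [0, 0, 0, 0, 0, 0, 1],
])

```text
time: 18.67
tool_pos: [0.5219, 0.032, 0.1252]
tool_rot: [3.141, -0.002, -3.125]
contact_force: [0.5, 0.3, -0.3]
opening: 0.0578
```

```bash
python3 tea.py
```

```text
top plane [-0.01133175  0.02576181  0.16173529] 927
end face slope dx/dy 0.028770210156758867 x mean 0.6076731849673439 y range [0.00263779 0.05637085] zmin 0.12026799234251162 436
side [-0.00111542  0.00414923] [0.56924988 0.00351428 0.13535008] 304
[0.52307517 0.03133758 0.12684436] [-3.14154622e+00  2.13138381e-03 -3.12587943e+00]
```

Call:
send_rows([
  [0, -0.001, 0.008, 0, 0, 0, 1],
  [0, 0, 0.003, 0, 0, 0, 1],
  [0, 0, 0, 0, 0, 0, 1],
  [0, 0, 0, 0, 0, 0, 1],
])

```text
time: 19.15
tool_pos: [0.522, 0.0297, 0.1146]
tool_rot: [3.141, -0.0, -3.127]
contact_force: [0.5, -0.8, -1.0]
opening: 0.058
```

Call:
send_rows([
  [0, 0, 0.002, 0, 0, 0, 1],
  [0, 0, 0.001, 0, 0, 0, 1],
  [0, 0, 0, 0, 0, 0, 1],
  [0, 0, 0, 0, 0, 0, 1],
])

```text
time: 19.48
tool_pos: [0.5221, 0.0297, 0.1117]
tool_rot: [3.141, -0.0, -3.127]
contact_force: [0.2, 0.8, -0.7]
opening: 0.058
```

Call:
send_rows([
  [0, 0, 0.001, 0, 0, 0, 1],
  [0, 0, 0, 0, 0, 0, 1],
  [0, 0, 0, 0, 0, 0, 1],
])

```text
time: 19.73
tool_pos: [0.5221, 0.0297, 0.1107]
tool_rot: [3.142, -0.0, -3.127]
contact_force: [0.1, -0.1, -1.8]
opening: 0.0579
```

Call:
send_rows([
  [0, 0, 0.001, 0, 0, 0, 1],
  [0, 0, 0, 0, 0, 0, 1],
  [0, 0, 0, 0, 0, 0, 1],
])

```text
time: 19.98
tool_pos: [0.5223, 0.0297, 0.1099]
tool_rot: [3.142, 0.001, -3.127]
contact_force: [-0.4, -0.5, -0.4]
opening: 0.0577
```

Call:
send_rows([
  [0, 0, 0.001, 0, 0, 0, 1],
  [0, 0, 0, 0, 0, 0, 1],
  [0, 0, 0, 0, 0, 0, 1],
])

```text
time: 20.23
tool_pos: [0.5223, 0.0297, 0.1099]
tool_rot: [-3.141, 0.001, -3.127]
contact_force: [-2.9, -0.4, 8.1]
opening: 0.0581
```

Call:
send_rows([
  [0, 0, -0.0007, 0, 0, 0, 1],
  [0, 0, 0, 0, 0, 0, 0.3],
  [0, 0, 0, 0, 0, 0, 0.15],
  [0, 0, 0, 0, 0, 0, 0],
  [0, 0, 0, 0, 0, 0, 0],
])

```text
time: 20.65
tool_pos: [0.5221, 0.0297, 0.1093]
tool_rot: [3.141, -0.0, -3.127]
contact_force: [-0.5, -0.3, 0.3]
opening: 0.0801
```

Call:
send_rows([
  [0, 0, 0, 0, 0, 0, 0],
  [0, 0, -0.015, 0, 0, 0, 0],
  [0, 0, -0.025, 0, 0, 0, 0],
  [0, 0, -0.035, 0, 0, 0, 0],
  [0, 0, -0.02, 0, 0, 0, 0],
])

```text
time: 21.07
tool_pos: [0.5229, 0.0297, 0.2073]
tool_rot: [-3.141, 0.003, -3.127]
contact_force: [1.5, -0.2, 1.2]
opening: 0.092
```

Call:
send_rows([
  [0.0, -0.03, 0, 0, 0, 0, 0],
  [0.01, -0.04, 0, 0, 0, 0.12, 0],
  [0.01, -0.04, 0, 0, 0, 0.12, 0],
  [0.01, -0.04, 0, 0, 0, 0.12, 0],
  [0.01, -0.04, 0, 0, 0, 0.12, 0],
])

```text
time: 21.48
tool_pos: [0.4569, -0.1519, 0.2043]
tool_rot: [-3.142, 0.001, 2.671]
contact_force: [0.0, -0.3, 0.3]
opening: 0.092
```

Call:
send_rows([
  [0, -0.03, 0, 0, 0, 0.12, 0.3],
  [0, -0.03, 0, 0, 0, 0.12, 0.3],
  [0, -0.02, 0, 0, 0, 0.12, 0.3],
  [-0.02, 0, 0, 0, 0, 0.12, 0.3],
  [-0.02, 0, 0, 0, 0, 0.12, 0.3],
])

```text
time: 21.9
tool_pos: [0.439, -0.2491, 0.2047]
tool_rot: [3.141, 0.0, 2.068]
contact_force: [1.1, 0.7, -0.4]
opening: 0.0654
```

Call:
send_rows([
  [-0.04, 0, 0, 0, 0, 0.12, 0.3],
  [-0.04, 0, 0, 0, 0, 0.12, 0.3],
  [-0.03, 0, 0, 0, 0, 0.12, 0.3],
  [0, 0, 0, 0, 0, 0.12, 0.3],
  [0, 0, 0, 0, 0, 0, 0.3],
])

```text
time: 22.32
tool_pos: [0.4818, -0.3505, 0.2033]
tool_rot: [-3.141, -0.001, 1.59]
contact_force: [-0.4, 0.6, -0.4]
opening: 0.0645
```

Call:
send_rows([
  [0, 0, 0, 0, 0, 0, 0.3],
  [0, 0, 0, 0, 0, 0, 0.3],
])

```text
time: 22.48
tool_pos: [0.4817, -0.3483, 0.2044]
tool_rot: [-3.141, -0.001, 1.6]
contact_force: [-0.2, -0.2, 0.2]
opening: 0.0644
```

```bash
python3 - <<'E'
from h import *
d=grab("top");up(d,(205,115,305,215),"pics/k.png",5)
e=grab("scene");up(e,(250,150,380,300),"pics/l.png",4)
for g in(d,e):
    P=g["P"].reshape(-1,3);m=(P[:,2]>.135)&(P[:,2]<.16)&(abs(P[:,0]-.554)<.07)&(abs(P[:,1]-.03)<.045)
    print(m.sum(),cv2.minAreaRect((P[m][:,:2]*1000).astype(np.float32)), P[m][:,2].mean())
    m=(P[:,2]>.084)&(P[:,2]<.1)&(abs(P[:,0]-.439)<.025)&(abs(P[:,1]+.398)<.025); print(m.sum(),P[m].mean(0))
o=observe();print(o["tool_pos"],o["tool_rot"])
E
```

```text
587 ((555.8900146484375, 28.93726921081543), (105.72358703613281, 57.19206237792969), 0.02789255790412426) 0.14730365726260242
0 [nan nan nan]
775 ((556.164794921875, 29.942834854125977), (107.44745635986328, 60.88374328613281), 0.22496236860752106) 0.1453282317434689
108 [ 0.44063965 -0.39860731  0.09023187]
[ 0.48191781 -0.34823832  0.20474259] [3.14139055e+00 9.83671975e-06 1.59945537e+00]<stdin>:7: RuntimeWarning: Mean of empty slice.
  ret = um.true_divide(
```

View pics/l.png

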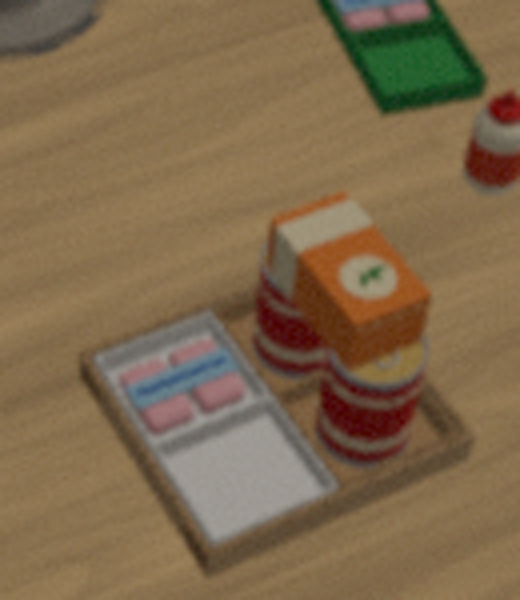

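View pics/k.png

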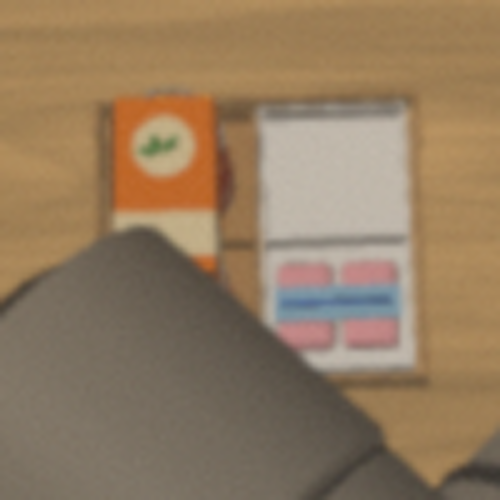

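Tea lies flat and lengthwise across both tins, at (350,275) in the scene crop. Its measured centre is (0.556, 0.029). Now the shampoo.

Call:
send_rows([
  [-0.03, -0.025, 0, 0, 0, 0, 0.3],
  [-0.019, -0.02, 0, 0, 0, 0, 0.3],
  [0, 0, 0.03, 0, 0, 0, 0.3],
  [0, 0, 0.03, 0, 0, 0, 0.3],
  [0, 0, 0, 0, 0, 0, 0.3],
])

```text
time: 23.0
tool_pos: [0.4358, -0.3966, 0.1395]
tool_rot: [-3.136, -0.008, 1.597]
contact_force: [-0.6, 1.5, -0.5]
opening: 0.0641
```

Call:
send_rows([
  [0, 0, 0, 0, 0, 0, 0.3],
  [0, 0, 0, 0, 0, 0, 0.3],
])

```text
time: 23.17
tool_pos: [0.439, -0.3994, 0.1461]
tool_rot: [3.14, 0.002, 1.598]
contact_force: [-0.2, -0.3, 1.0]
opening: 0.0646
```

Call:
send_rows([
  [0.001, 0, 0.03, 0, 0, 0, 0.3],
  [0, 0, 0.03, 0, 0, 0, 0.3],
  [0, 0, 0, 0, 0, 0, 0.3],
  [0, 0, 0, 0, 0, 0, 0.3],
])

```text
time: 23.5
tool_pos: [0.4385, -0.398, 0.0853]
tool_rot: [-3.141, -0.0, 1.597]
contact_force: [-0.2, 0.6, 0.3]
opening: 0.0641
```

Call:
send_rows([
  [0, 0, 0.03, 0, 0, 0, 0.3],
  [0, 0, 0.02, 0, 0, 0, 0.3],
  [0, 0, 0, 0, 0, 0, 0.3],
  [0, 0, 0, 0, 0, 0, 0.3],
])

```text
time: 23.83
tool_pos: [0.439, -0.3989, 0.0362]
tool_rot: [3.14, 0.001, 1.597]
contact_force: [-0.6, -1.0, 0.5]
opening: 0.0644
```

Call:
send_rows([
  [0, 0, 0.004, 0, 0, 0, 0.3],
  [0, 0, 0, 0, 0, 0, 0.4],
  [0, 0, 0, 0, 0, 0, 1],
  [0, 0, 0, 0, 0, 0, 1],
  [0, 0, 0, 0, 0, 0, 1],
], newtons=20)

```text
time: 24.25
tool_pos: [0.4385, -0.3986, 0.0313]
tool_rot: [3.141, 0.001, 1.596]
contact_force: [-0.8, 1.0, 2.8]
opening: 0.0451
```

Call:
send_rows([
  [0, 0, 0, 0, 0, 0, 1],
  [0, 0, 0, 0, 0, 0, 1],
])

```text
time: 24.42
tool_pos: [0.4385, -0.3986, 0.0313]
tool_rot: [3.141, 0.001, 1.596]
contact_force: [-0.3, 1.4, 5.3]
opening: 0.0451
```

Call:
send_rows([
  [0, 0, -0.01, 0, 0, 0, 1],
  [0, 0, -0.03, 0, 0, 0, 1],
  [0, 0, -0.03, 0, 0, 0, 1],
  [0, 0, -0.03, 0, 0, 0, 1],
  [0, 0, 0, 0, 0, 0, 1],
])

```text
time: 24.83
tool_pos: [0.4403, -0.4006, 0.137]
tool_rot: [3.135, 0.008, 1.596]
contact_force: [1.5, -0.5, -0.9]
opening: 0.0454
```

Call:
send_rows([
  [0.02, 0.02, 0, 0, 0, 0, 1],
  [0.04, 0.03, 0, 0, 0, 0, 1],
  [0.04, 0.03, 0, 0, 0, 0, 1],
  [0.04, 0.03, 0, 0, 0, 0, 1],
  [0.04, 0.03, 0, 0, 0, 0, 1],
])

```text
time: 25.25
tool_pos: [0.5546, -0.2401, 0.1301]
tool_rot: [-3.141, -0.001, 1.596]
contact_force: [0.8, 0.0, -1.6]
opening: 0.0454
```

Call:
send_rows([
  [0.04, 0.02, 0, 0, 0, 0, 1],
  [0.04, 0.005, 0, 0, 0, 0, 1],
  [0.03, 0, 0, 0, 0, 0, 1],
  [0, 0, 0, 0, 0, 0, 1],
  [0, 0, 0, 0, 0, 0, 1],
])

```text
time: 25.67
tool_pos: [0.5749, -0.1321, 0.1302]
tool_rot: [-3.141, -0.0, 1.6]
contact_force: [0.2, 0.4, -0.9]
opening: 0.0452
```

```bash
python3 - <<'E'
from h import *
e=grab("scene");up(e,(220,130,380,300),"pics/m.png",3.5)
o=observe();print(o["tool_pos"],o["tool_rot"])
E
```

```text
[ 0.57503595 -0.13367446  0.13027505] [-3.14119050e+00  1.54954243e-04  1.59787132e+00]
```

View pics/m.png

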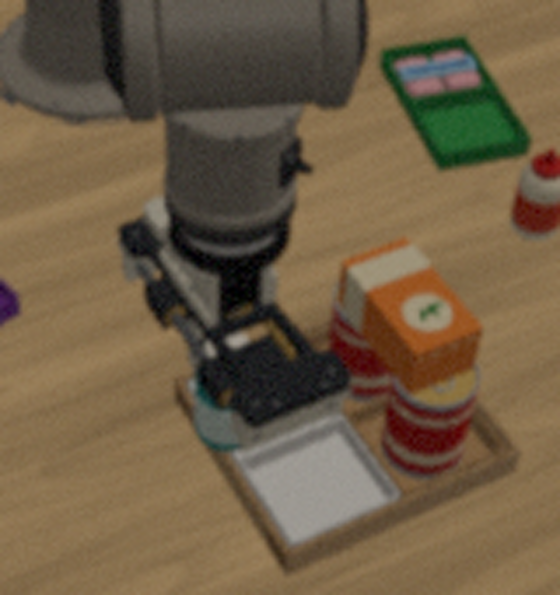

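The bottle is held upright and the stack is undisturbed. On to the empty white cell.

Call:
send_rows([
  [0.025, 0.015, 0, 0, 0, 0, 1],
  [0.03, 0.01, 0, 0, 0, 0, 1],
  [0.012, 0, 0, 0, 0, 0, 1],
  [0, 0, 0.02, 0, 0, 0, 1],
  [0, 0, 0, 0, 0, 0, 1],
])

```text
time: 26.13
tool_pos: [0.5966, -0.0667, 0.1075]
tool_rot: [-3.137, -0.001, 1.596]
contact_force: [-1.0, -0.7, -2.1]
opening: 0.0459
```

Call:
send_rows([
  [0, 0, 0.02, 0, 0, 0, 1],
  [0, 0, 0.02, 0, 0, 0, 1],
  [0, 0, 0, 0, 0, 0, 1],
  [0, 0, 0, 0, 0, 0, 1],
])

```text
time: 26.47
tool_pos: [0.5975, -0.0677, 0.07]
tool_rot: [-3.139, -0.001, 1.595]
contact_force: [0.4, -0.3, -1.7]
opening: 0.0453
```

Call:
send_rows([
  [0.001, 0.001, 0.018, 0, 0, 0, 1],
  [0, 0, 0.008, 0, 0, 0, 1],
  [0, 0, 0, 0, 0, 0, 1],
  [0, 0, 0, 0, 0, 0, 1],
])

```text
time: 26.8
tool_pos: [0.5994, -0.0658, 0.045]
tool_rot: [-3.142, 0.0, 1.596]
contact_force: [-0.0, -0.4, -1.0]
opening: 0.045
```

Call:
send_rows([
  [0, 0, 0.002, 0, 0, 0, 1],
  [0, 0, 0.001, 0, 0, 0, 1],
  [0, 0, 0, 0, 0, 0, 1],
  [0, 0, 0, 0, 0, 0, 1],
])

```text
time: 27.13
tool_pos: [0.5995, -0.0654, 0.0418]
tool_rot: [3.141, 0.0, 1.596]
contact_force: [1.7, -0.2, -1.2]
opening: 0.0456
```

Call:
send_rows([
  [0, 0, 0.001, 0, 0, 0, 1],
  [0, 0, 0.001, 0, 0, 0, 1],
  [0, 0, 0, 0, 0, 0, 1],
  [0, 0, 0, 0, 0, 0, 1],
])

```text
time: 27.47
tool_pos: [0.5993, -0.0653, 0.0393]
tool_rot: [-3.141, -0.0, 1.596]
contact_force: [1.7, 0.1, -2.2]
opening: 0.0454
```

Call:
send_rows([
  [0, 0, 0.001, 0, 0, 0, 1],
  [0, 0, 0, 0, 0, 0, 1],
  [0, 0, 0, 0, 0, 0, 1],
])

```text
time: 27.72
tool_pos: [0.5994, -0.0654, 0.0384]
tool_rot: [3.142, -0.0, 1.596]
contact_force: [-1.0, -0.2, -1.5]
opening: 0.0456
```

Call:
send_rows([
  [0, 0, 0.001, 0, 0, 0, 1],
  [0, 0, 0, 0, 0, 0, 1],
  [0, 0, 0, 0, 0, 0, 1],
])

```text
time: 27.97
tool_pos: [0.5994, -0.0654, 0.0383]
tool_rot: [3.141, 0.0, 1.596]
contact_force: [-2.5, 0.3, 5.9]
opening: 0.0455
```

Contact. I release to part opening, then lift straight up and away.

Call:
send_rows([
  [0, 0, -0.0005, 0, 0, 0, 1],
  [0, 0, 0, 0, 0, 0, 0.4],
  [0, 0, 0, 0, 0, 0, 0.25],
  [0, 0, 0, 0, 0, 0, 0.2],
  [0, 0, 0, 0, 0, 0, 0.2],
])

```text
time: 28.38
tool_pos: [0.5994, -0.0654, 0.0378]
tool_rot: [3.141, -0.0, 1.596]
contact_force: [-0.9, -0.6, 0.8]
opening: 0.0673
```

Call:
send_rows([
  [0, 0, 0, 0, 0, 0, 0.2],
  [0, 0, -0.02, 0, 0, 0, 0.2],
  [0, 0, -0.03, 0, 0, 0, 0.2],
  [0, 0, -0.04, 0, 0, 0, 0.2],
  [0, 0, -0.04, 0, 0, 0, 0.2],
])

```text
time: 28.8
tool_pos: [0.5986, -0.0653, 0.1686]
tool_rot: [-3.139, -0.001, 1.596]
contact_force: [1.3, -1.2, 0.9]
opening: 0.0737
```

Call:
send_rows([
  [0, 0, -0.03, 0, 0, 0, 0.2],
  [-0.03, 0, 0, 0, 0, 0, 0.2],
  [-0.04, 0, 0, 0, 0, 0, 0.2],
  [-0.04, 0, 0, 0, 0, 0, 0.2],
  [-0.04, 0, 0, 0, 0, 0, 0.2],
])

```text
time: 29.22
tool_pos: [0.6031, -0.2166, 0.1984]
tool_rot: [3.141, 0.0, 1.597]
contact_force: [0.8, 0.5, 0.5]
opening: 0.0732
```

Call:
send_rows([
  [-0.04, 0, 0, 0, 0, 0, 0],
  [-0.04, 0, 0, 0, 0, 0, 0],
  [-0.04, 0, 0, 0, 0, 0, 0],
  [-0.02, 0, 0, 0, 0, 0, 0],
  [0, 0, 0, 0, 0, 0, 0],
])

```text
time: 29.63
tool_pos: [0.6054, -0.3606, 0.1966]
tool_rot: [-3.141, 0.001, 1.591]
contact_force: [0.1, -0.0, -0.6]
opening: 0.0917
```

Call:
send_rows([
  [0, 0, 0, 0, 0, 0, 0],
  [0, 0, 0, 0, 0, 0, 0],
  [0, 0, 0, 0, 0, 0, 0],
])

```text
time: 29.88
tool_pos: [0.6071, -0.3537, 0.1981]
tool_rot: [3.142, -0.001, 1.598]
contact_force: [0.4, -0.5, 0.3]
opening: 0.0919
```

```bash
python3 - <<'E'
from h import *
d=grab("top");cv2.imwrite("pics/top_end.png",d["color"][:,:,::-1]);up(d,(205,115,305,215),"pics/n.png",5)
e=grab("scene");cv2.imwrite("pics/scene_end.png",e["color"][:,:,::-1]);up(e,(250,190,380,300),"pics/o.png",5)
for g in(d,e):
    P=g["P"].reshape(-1,3)
    def q(x,y,r,lo,hi):
        m=(P[:,2]>lo)&(P[:,2]<hi)&(np.hypot(P[:,0]-x,P[:,1]-y)<r); return m.sum(),P[m].mean(0).round(4),np.ptp(P[m],0).round(3)
    print("shampoo",q(.599,-.065,.03,.09,.11)); print("tea",q(.555,.03,.065,.135,.165)); print("soap",q(.513,-.067,.04,.015,.035))
E
```

```text
shampoo (np.int64(70), array([ 0.6   , -0.0677,  0.0985]), array([0.028, 0.03 , 0.014]))
tea (np.int64(2), array([0.6065, 0.0541, 0.1463]), array([0.004, 0.005, 0.003]))<stdin>:7: RuntimeWarning: Mean of empty slice.
  ret = um.true_divide(
Traceback (most recent call last):
ValueError: zero-size array to reduction operation maximum which has no identity
```

View pics/n.png

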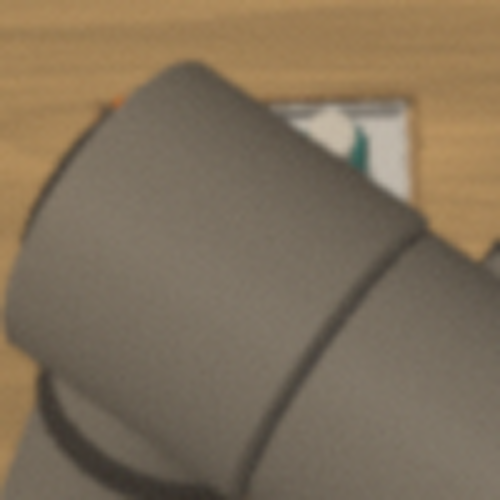

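View pics/o.png

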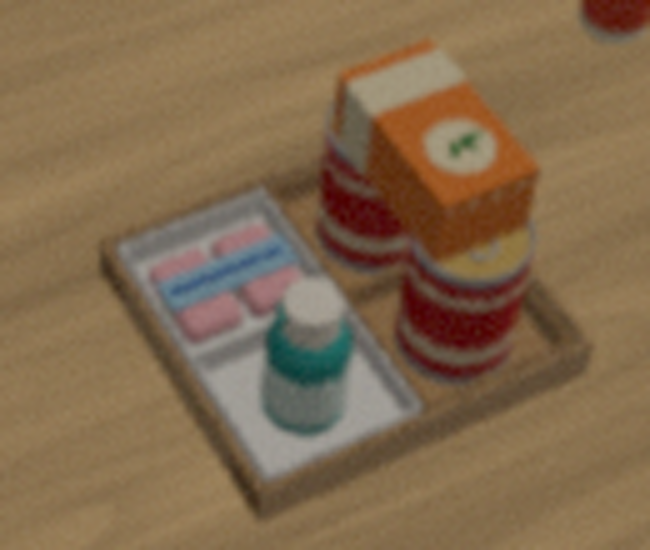

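View pics/scene_end.png

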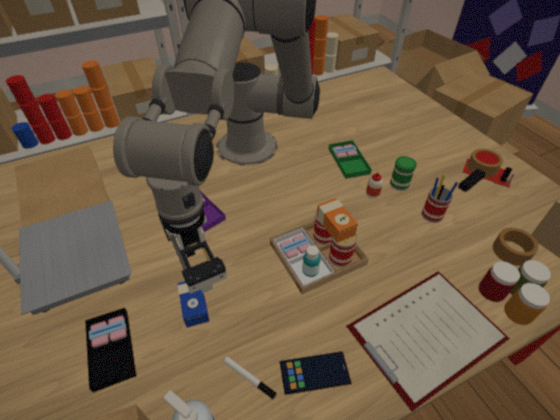

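The scene view shows the bottle upright in the white cell (crop (310,360)), tea flat on both tins, and the look-alikes in place. The arm blocks the top view, so I use the scene camera for a final number check and then hand in.

```bash
python3 - <<'E'
from h import *
from cell import workorder
e=grab("scene");P=e["P"].reshape(-1,3)
m=(P[:,2]>.135)&(P[:,2]<.16)&(abs(P[:,0]-.554)<.07)&(abs(P[:,1]-.03)<.045)
print(cv2.minAreaRect((P[m][:,:2]*1000).astype(np.float32)),P[m][:,2].mean())
m=(P[:,2]>.092)&(P[:,2]<.11)&(np.hypot(P[:,0]-.599,P[:,1]+.066)<.03);print("shampoo cap",P[m].mean(0))
for n,c in dict(pen=(.582,.376),pet=(.422,.376)).items():
    m=(P[:,2]>.085)&(P[:,2]<.105)&(np.hypot(P[:,0]-c[0],P[:,1]-c[1])<.05);print(n,P[m].mean(0))
print(workorder.hand_in())
E
```

```text
((556.0692749023438, 29.96705436706543), (108.14643859863281, 60.871803283691406), 0.4245636463165283) 0.14536896201584684
shampoo cap [ 0.60086534 -0.06645744  0.09722184]
pen [0.5840434  0.37267246 0.0919078 ]
pet [0.42596109 0.37426825 0.09200029]
the job is handed in; nothing more can be done
None
```

The parcel is packed and handed in at about 30 s on the robot clock; the hand-in gives no verdict. I placed things in the order you asked:

- **Stew tins:** Both stand upright in the brown tray, each about 1 mm from the middle of its cell. Both cameras agree on that.
- **Tea carton:** It lies flat and lengthwise on both tins, about 2 mm off centre. I gripped it 32 mm off its middle because the pen pot was too close for a centred grasp.
- **Shampoo bottle:** It stands upright in the empty cell of the white toiletries tray, about 2 mm from its middle.

I lowered each item in steps of about 1 mm until the force reading showed contact, at under 10 N, before letting go.

**Look-alikes:** The last scene picture shows all four where they started. I re-measured only the pen pot and the pet-food tin, which agreed with the earlier readings to within about 5 mm. The blue box and glue bottle I checked by eye only.

**Checks that fell short:** The arm blocked most of the top camera at the end, and that script stopped with an error. The final tea reading therefore comes from the scene camera alone, though the top camera gave a similar position for the tea before the shampoo was placed. For the shampoo, both cameras saw the cap and agreed within about 2 mm.

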